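# Key and seat the index plate of a dividing jig

### The arm

A 6-joint arm with a two-finger parallel gripper is mounted at the origin on a cart in front of the work surface, level with it; the furniture and walls round the work are solid. World frame = base frame: x ahead of the robot, y to its left, z up, the work surface at z = 0. Lengths are in m, angles in rad, forces in N, time in s.
With the tool pointing down it reaches from about 0.325 to 0.775 m from the base axis. Payload 5.5 kg.
Tool frame: the origin (TCP) lies midway between the tips of the shut fingers; the grasp point (between the pads) lies 19 mm behind it (env.pinch_z is the distance from the TCP to the grasp point, in m); z points along the fingers, x is the direction in which the jaws open and shut, and the axes are right-handed (so a half turn about z gives the same grasp; the last joint's range is limited). The gripper opens to 88 mm and grips with 3 to 60 N. Pads are 20 mm wide; open, the fingers measure 115 mm over their backs; the gripper's body (75 mm by 178 mm) begins 61 mm behind the grasp point.
Start: joints at [-1.225, 0.091, 1.231, -0, 1.82, -0.057], TCP at [0.235, -0.552, 0.223] pointing down, gripper open.
Joint ranges: [-2.87, 2.87], [-0.86, 2.18], [0.17, 2.46], [-1.51, 4.65], [0.06, 2.69], [-2.65, 2.65]. Speed limits (rad/s): [2.57, 2.57, 3.01, 3.14, 3.14, 3.14].

### API

Orientations are given as a 3x3 rotation matrix whose columns are the frame's x, y, z axes.
In Python, from station import observe, optics, workorder, env gives the robot as it stands.
- The arm moves only by the tool play_rows, never from a script. Its argument "targets" is a list of rows, each a list of 7 numbers: the shift along the tool's x, y, z in mm, then the turn, a rotation vector about the tool's x, y, z in rad, then the closure in counts, from 0 (fully open) to 255 (shut). In form: [[tx, ty, tz, wx, wy, wz, gripper], ...]. A call has 1 to 12 rows; each row is the pose to reach, as a shift and turn from the pose commanded when the call began, along the tool's axes at that moment; what a row does not reach only later rows make up. A row lasts 1/10 s, in which the tool goes at most 50 mm and 8.59 degrees, less where a joint would pass 70% of its speed; a pose out of reach is approached as far as the arm can. A call with a gripper value outside its range is refused whole. The fingers move at their own pace and stop on an object; the grip force is fixed at half the most. Time passes only in rows, so rows that repeat a pose let the fingers close. It gives the time, the measured TCP pose, the force and the opening at its end, in the units of the state.
- observe(): the state, without advancing time (a new reading comes with each control period).
- optics.grab_frame(name): name is "side" or "top" or "wrist"; returns the picture (384x512x3 uint8, red, green, blue); there is no depth.
- optics.get_calibration(name): a dict with "mtx" (3x3 intrinsics, pixels), "position" and "orientation" of the camera in the world. Camera axes: x right, y down, z forward; pixel columns grow to the right and rows downward; lengths in m; the calibration is good to about 2 mm. A picture is of the moment at which its call begins: read the wrist's pose just before it. get_calibration takes no time and is no camera call; for the wrist camera it gives the pose at the moment of the call.
- workorder.hand_in(): hands the job in, once; it reports no verdict.
The state is a dict: "t": time; "joints": joint angles; "joint_vel": joint speeds; "joint_efforts": joint torques, N m; "position": TCP position; "ee_rot": TCP orientation; "wrist_force": force on the tool from outside, world axes, zero at the start; "torque": the same for the moment, N m; "finger_gap": finger opening in m.
Only numpy, scipy, OpenCV 4.12 (cv2) and the standard library are available. Lean on these libraries where they do the work, as an engineer would, in place of code of your own. Each camera call takes 0.05 s, during which the arm holds its last target. There are 200 camera calls.

### The job

Push the peg on the jig's aluminium index plate round with a fingertip until the notch in the plate's rim stands over the steel key, then press down on the hub until the plate sits fully home on its seat with the key in the notch, and move away. Only push and press: do not lift or tip the plate, and leave the things lying around the jig where they are.

Things in the scene. Friction and masses are not known exactly. Their poses are not given: they have to be found in the camera images.
- jig: Dividing jig, fixed to the bench: square wooden base 156x156 mm, 20 mm thick; origin at the centre of its underside, on the bench top, z up. A steel spindle (18 mm thick, top 51 mm above the bench) stands at its centre in a wooden seat ring (radius 37 to 58 mm, top at 28 mm). Its +x axis points from the spindle to the steel key.
- key_top (a point): Top of the jig's steel key, 36.5 mm above the bench and 54.5 mm from the spindle axis. The key is a bar 10 mm wide that runs radially from 47 to 76 mm from the axis, its upper edges bevelled 2.5 mm. Its outer 10 mm, beyond the plate's rim, rise as a small post to 48 mm above the bench and show where the key is.
- plate: Aluminium index plate, loose on the spindle: disc 124 mm across, 10 mm thick, 0.2 to 0.33 kg; origin at the centre of its underside, z up. Its +x axis points to its notch, -x to its peg. It starts level, underside 38 mm above the bench, resting on the collar; it turns freely either way and stays where left (1.5 mm side play). Seated, its underside lies on the seat ring, 28 mm above the bench.
- collar (a joint): Friction collar with a ring of steel balls (68 mm across) under the plate, round the spindle: 0 raised, about 0.010 m when the plate is seated. The plate's weight does not sink it; a push of about 3 to 8 N on the hub does, and it stays down. If the notch is not over the key, the plate only tilts on the key and stays up; it can then still be turned on.
- notch (a point): Middle of the notch in the plate's rim, at the level of the plate's underside, 54.5 mm from the plate's axis. The notch is 15 mm wide, cut through the plate, open at the rim, its bottom 44 mm from the axis. At the start it is 0.6 rad or more away from the key, to either side.
- peg_top (a point): Top of the only peg on the plate: round upright dark wooden peg, 16 mm thick, 32 mm high above the plate's upper face, 48 mm from the axis, straight opposite the notch.
- hub_top (a point): Centre of the flat top of the plate's closed hub, on the plate's axis: hub 36 mm across, its top 22 mm above the plate's upper face (70 mm above the bench at the start, 60 mm when seated).
- walnut_offcut: Bystander: dark walnut offcut, 60x70x22 mm, lying close to the right-hand side of the jig. Origin at the centre of its underside.
- pencil: Bystander: flat red carpenter's pencil, 156 mm long, 8 mm high, lying close to the left-hand side of the jig. Origin at the centre of its underside.
- sanding_block: Bystander: cork sanding block, 64x112x34 mm, to the left of the jig. Origin at the centre of its underside.
- stop_block: Bystander: plain wooden block, 50x85x45 mm, to the left of the jig, nearer the robot. Origin at the centre of its underside.
- tape_roll: Bystander: roll of masking tape lying flat, 100 mm across, 25 mm high, behind the jig. Origin at the centre of its underside.
- oak_offcut: Bystander: oak offcut, 45x120x32 mm, behind the jig. Origin at the centre of its underside.

How it is judged:
At the end, for the whole second after the job is handed in: The plate lies on its seat ring (underside 26 to 29.5 mm above the jig's underside, tilted less than 0.035 rad, centred within 4 mm) with the middle of its notch within 4.5 mm of the key's middle seen from above, at rest (z of plate in the frame of jig between 0.026 and 0.0295 m and horizontal distance between notch and key_top below 0.0045 m and horizontal distance between plate and jig below 0.004 m and angle between plate's own z axis and vertical below 0.035 rad and linear speed of plate below 0.02 m/s and angular speed of plate below 0.1 rad/s); the robot touches nothing.
It fails at once if the plate is lifted: its underside rises more than 5 mm above where it started (z of plate in the frame of jig above 0.043 m).
It fails at once if the plate is tipped by more than 0.25 rad (angle between plate's own z axis and vertical above 0.25 rad).
It fails at once if a bystander is pushed more than 20 mm from its place (distance of any of walnut_offcut, pencil, sanding_block, stop_block, tape_roll, oak_offcut from where it was at the start of the episode above 0.02 m).
It also fails if it takes over 48 s, if anything falls off the work surface, if the arm or the gripper's body presses on something with over 40 N, if the wrist force passes 120 N, or if a joint passes its speed limit or range.

## Working session

There is one attempt and no reset: what is moved stays moved. The work goes in short steps, Python scripts to look and compute and a tool call to move; the robot and the scene stay as the last step left them, time stands still between calls to the robot, and variables do not carry over. Pictures are saved under pics/ and viewed, about 8 in all and at most 12, crops included, and the job is handed in when it is done.

Besides the shell and the picture viewer there is one more tool, called after "Emit:" in YAML: its name, and indented under it one key for each argument. play_rows: Moves the arm, as the interface text tells. Its arguments: {"type":"object","properties":{"targets":{"type":"array"}},"required":["targets"]}

```bash
mkdir -p pics; python3 - <<'E'
from station import observe, optics
import cv2,numpy as np
s=observe();print(s)
for n in("top","side"):
    c=optics.get_calibration(n);print(n,c)
    cv2.imwrite(f"pics/{n}0.png",cv2.resize(optics.grab_frame(n)[:,:,::-1],(800,600),interpolation=cv2.INTER_CUBIC))
E
```

```text
{'t': 0.0, 'joints': array([-1.22471269e+00,  9.18800951e-02,  1.23182924e+00, -3.35255028e-05,
        1.81977669e+00, -5.66781253e-02]), 'joint_vel': array([ 0.00047688, -0.00082388, -0.00037287, -0.00030906, -0.00010558,
        0.00034843]), 'joint_efforts': array([ 3.12584787e-03, -4.46444786e+01, -4.06448722e+01,  7.01691443e-02,
        2.92745756e-02, -1.78635478e-04]), 'position': array([ 0.23508341, -0.5517315 ,  0.22152613]), 'ee_rot': array([[ 3.91952399e-01, -9.19985252e-01, -6.72829559e-04],
       [-9.19983553e-01, -3.91952969e-01,  1.77009412e-03],
       [-1.89217803e-03, -7.48005062e-05, -9.99998207e-01]]), 'wrist_force': array([-0.0194516 ,  0.27718928, -0.85484338]), 'torque': array([ 0.0191804 , -0.03180766, -0.02810561]), 'finger_gap': 0.08787691582080918}
top {'mtx': array([[357.93138044,   0.        , 255.4811277 ],
       [  0.        , 357.93138044, 190.63608224],
       [  0.        ,   0.        ,   1.        ]]), 'position': array([0.58228246, 0.18334906, 1.03682336]), 'orientation': array([[ 5.06679753e-04, -9.99511423e-01,  3.12515417e-02],
       [-9.99999848e-01, -4.99604999e-04,  2.34189180e-04],
       [-2.18461334e-04, -3.12516556e-02, -9.99511524e-01]])}
side {'mtx': array([[401.67853775,   0.        , 248.67713088],
       [  0.        , 401.67853775, 184.95819887],
       [  0.        ,   0.        ,   1.        ]]), 'position': array([1.2146284 , 0.97509985, 0.82369767]), 'orientation': array([[-0.80606817,  0.34506154, -0.48081871],
       [ 0.59181416,  0.47433378, -0.6517388 ],
       [ 0.00317856, -0.80990123, -0.58655767]])}
```

View pics/top0.png

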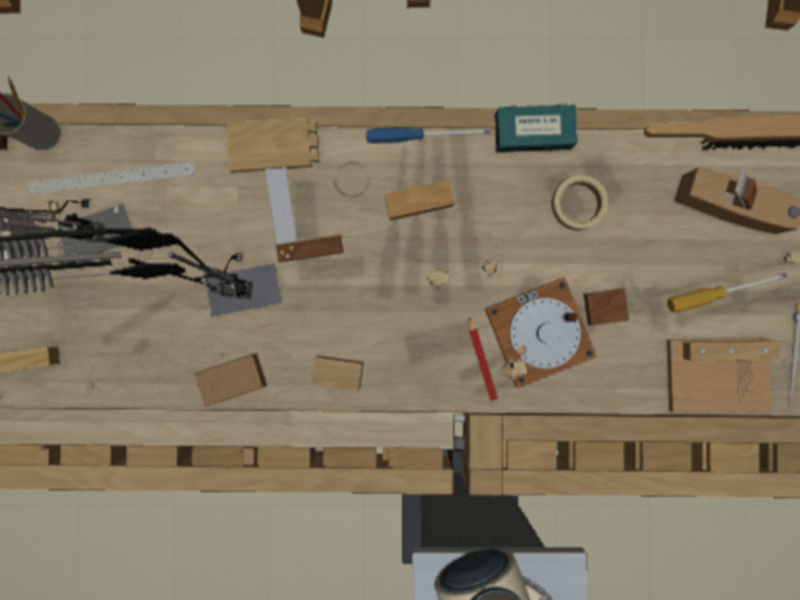

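View pics/side0.png

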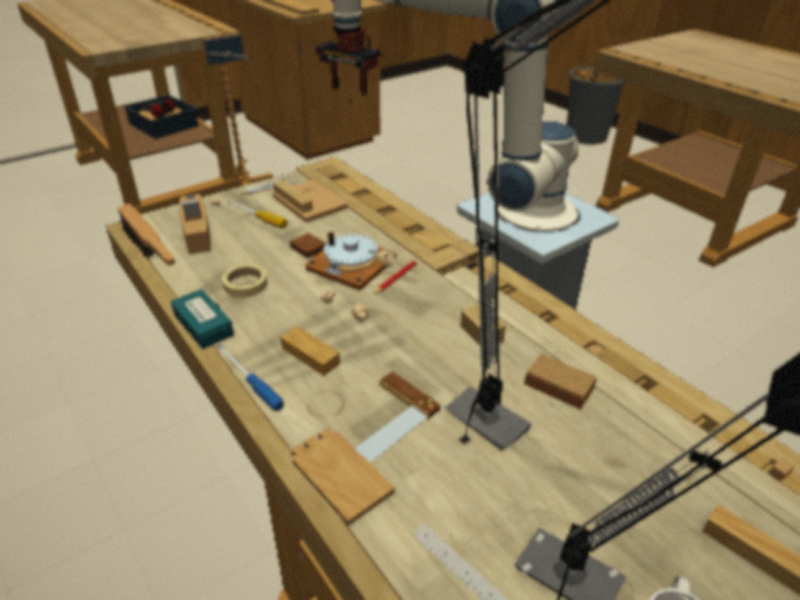

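The jig is at about (542,332) in the top view, with the peg near (571,317). I'll enlarge both views.

```bash
python3 - <<'E'
from station import optics
import cv2,numpy as np
a=np.mean([optics.grab_frame("top").astype(float) for _ in range(3)],0).astype(np.uint8)[:,:,::-1]
b=np.mean([optics.grab_frame("side").astype(float) for _ in range(3)],0).astype(np.uint8)[:,:,::-1]
A=cv2.resize(a[170:255,295:395],None,fx=8,fy=7*8/7,interpolation=cv2.INTER_CUBIC)[:600]
B=cv2.resize(b[140:195,180:270],None,fx=8,fy=8,interpolation=cv2.INTER_CUBIC)
cv2.imwrite("pics/a1.png",A[:600]);cv2.imwrite("pics/b1.png",B)
E
```

```text
(no output)
```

View pics/a1.png

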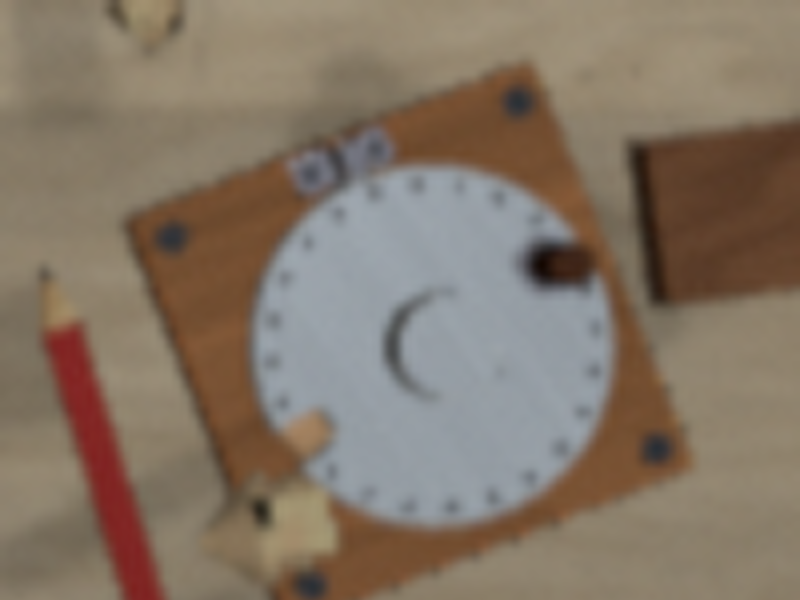

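View pics/b1.png

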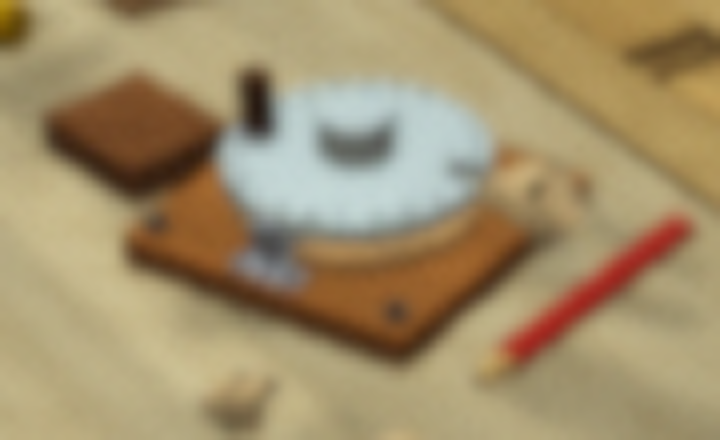

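```bash
cat > h.py <<'E'
import numpy as np
from station import observe, optics
def ray(name,uv,z,c=None):
    c=c or optics.get_calibration(name)
    d=c["orientation"]@np.linalg.inv(c["mtx"])@np.array([uv[0],uv[1],1.])
    p=c["position"];return p+d*(z-p[2])/d[2]
def proj(c,P):
    q=c["mtx"]@(c["orientation"].T@(np.asarray(P)-c["position"]));return q[:2]/q[2]
E
python3 - <<'E'
from h import *
T=lambda u,v,z:ray("top",(295+(u+.5)/8-.5,170+(v+.5)/8-.5),z)
S=lambda u,v,z:ray("side",(180+(u+.5)/8-.5,140+(v+.5)/8-.5),z)
c=[T(*p,.02) for p in((128,222),(533,65),(692,465))]
j=(c[0]+c[2])/2;print("jig",j,[np.linalg.norm(c[0]-c[1]),np.linalg.norm(c[1]-c[2])])
e=c[1]-c[2];print("keydir from side",np.degrees(np.arctan2(e[1],e[0])))
e=c[0]-c[1];print("keydir from top edge",np.degrees(np.arctan2(e[1],e[0]))-90)
e=T(342,165,.048)-j;print("post",np.degrees(np.arctan2(e[1],e[0])),np.hypot(*e[:2]))
for n,p in dict(plate=T(433,345,.048),notch=T(308,432,.043),pegb=T(543,262,.05),pegt=T(580,264,.08),pegtS=S(256,75,.08),postS=S(272,240,.048),screwL=T(172,237,.02),pegbS=S(256,130,.048),notchS=S(465,168,.048),plateS=S(355,158,.048)).items():
    e=p-j;print(n,p.round(4),np.degrees(np.arctan2(e[1],e[0])).round(1),np.hypot(*e[:2]).round(4))
E
```

```text
jig [ 0.55221066 -0.07254825  0.02      ] [np.float64(0.15472921851046664), np.float64(0.15215652256121065)]
keydir from side 21.215349845993295
keydir from top edge 21.18081896273725
post 25.662875675865156 0.06916527715226217
plate [ 0.5525 -0.0736  0.048 ] -75.6 0.001
notch [ 0.5222 -0.0314  0.043 ] 126.1 0.051
pegb [ 0.5811 -0.1111  0.05  ] -53.2 0.0482
pegt [ 0.5805 -0.1145  0.08  ] -56.1 0.0506
pegtS [ 0.5822 -0.1081  0.08  ] -49.8 0.0465
postS [ 0.6235 -0.0321  0.048 ] 29.6 0.0819
screwL [0.5899 0.0115 0.02  ] 65.9 0.0921
pegbS [ 0.581  -0.1131  0.048 ] -54.6 0.0497
notchS [ 0.5223 -0.0305  0.048 ] 125.5 0.0516
plateS [ 0.5576 -0.0665  0.048 ] 48.2 0.0081
```

```bash
cat >> h.py <<'E'
from scipy.spatial.transform import Rotation as Ro
C=np.array([.5525,-.0728])
def down(yaw):
    c,s=np.cos(yaw),np.sin(yaw);return np.array([[c,s,0],[s,-c,0],[0,0,-1.]])
def row(p,yaw_deg):
    s=observe();R=s["ee_rot"]
    d=R.T@(np.asarray(p)-s["position"])*1000
    w=Ro.from_matrix(R.T@down(np.radians(yaw_deg))).as_rotvec()
    return d.round(1).tolist()+w.round(3).tolist()
def at(th,r,z):
    t=np.radians(th);return [C[0]+r*np.cos(t),C[1]+r*np.sin(t),z]
E
python3 - <<'E'
from h import *
print(at(-12,.048,.16),row(at(-12,.048,.16),78))
E
```

```text
[np.float64(0.5994510848352227), np.float64(-0.08277976115925245), 0.16] [-288.8, -519.0, 62.6, -0.0, 0.0, -2.529]
```

Emit:
play_rows:
  targets:
    - [-289, -519, 62, 0, 0, -1.25, 255]
    - [-289, -519, 62, 0, 0, -1.25, 255]
    - [-289, -519, 62, 0, 0, -1.25, 255]
    - [-289, -519, 62, 0, 0, -1.25, 255]
    - [-289, -519, 62, 0, 0, -1.25, 255]
    - [-289, -519, 62, 0, 0, -1.25, 255]
    - [-289, -519, 62, 0, 0, -2.5, 255]
    - [-289, -519, 62, 0, 0, -2.5, 255]
    - [-289, -519, 62, 0, 0, -2.5, 255]
    - [-289, -519, 62, 0, 0, -2.5, 255]
    - [-289, -519, 62, 0, 0, -2.5, 255]
    - [-289, -519, 62, 0, 0, -2.5, 255]

```text
t: 1.6
position: [0.6004, -0.0806, 0.1605]
ee_rot: [[0.803, 0.596, 0.0], [0.596, -0.803, -0.0], [0.0, 0.0, -1.0]]
wrist_force: [-0.2, -1.5, 0.4]
finger_gap: 0.0003
```

```bash
python3 - <<'E'
from h import *
print(row(at(-12,.048,.11),78))
E
```

```text
[-2.1, 1.2, 50.5, 0.0, -0.0, -0.723]
```

Emit:
play_rows:
  targets:
    - [-2, 1, 0, 0, 0, -0.72, 255]
    - [-2, 1, 0, 0, 0, -0.72, 255]
    - [-2, 1, 0, 0, 0, -0.72, 255]
    - [-2, 1, 0, 0, 0, -0.72, 255]
    - [-2, 1, 0, 0, 0, -0.72, 255]
    - [-2, 1, 20, 0, 0, -0.72, 255]
    - [-2, 1, 20, 0, 0, -0.72, 255]
    - [-2, 1, 20, 0, 0, -0.72, 255]

```text
t: 2.4
position: [0.598, -0.0846, 0.1402]
ee_rot: [[0.217, 0.976, -0.001], [0.976, -0.217, 0.0], [-0.0, -0.001, -1.0]]
wrist_force: [0.0, 0.7, -0.7]
finger_gap: 0.0007
```

```bash
python3 - <<'E'
from h import *
import cv2
s=observe();print(s["position"],np.degrees(np.arctan2(s["ee_rot"][1,0],s["ee_rot"][0,0])))
c=optics.get_calibration("wrist");print(c["position"],c["orientation"].round(2).tolist(),c["mtx"][0,0])
a=optics.grab_frame("wrist")[:,:,::-1]
cv2.imwrite("pics/w1.png",cv2.resize(a,(800,600),interpolation=cv2.INTER_CUBIC))
for n,z in(("peg",.08),): print(proj(c,at(-54,.048,.08))*800/512)
print(proj(c,at(21.2,.071,.048))*800/512,proj(c,[*C,.07])*800/512,proj(c,at(126,.0545,.048))*800/512)
for z in(.11,.058):print(row(at(-12,.048,z),78))
E
```

```text
[ 0.59797619 -0.08461549  0.14024511] 77.44204837105173
[ 0.52844456 -0.06932779  0.30177157] [[0.22, 0.94, 0.25], [0.98, -0.21, -0.06], [-0.0, 0.26, -0.97]] 321.4269402242645
[343.59188437 292.78037498]
[486.750463  318.9547754] [413.05356718 211.29019179] [488.22931471 120.55529683]
[2.1, 0.7, 31.0, -0.0, -0.0, -0.01]
[2.1, 0.7, 83.0, -0.0, -0.0, -0.01]
```

View pics/w1.png

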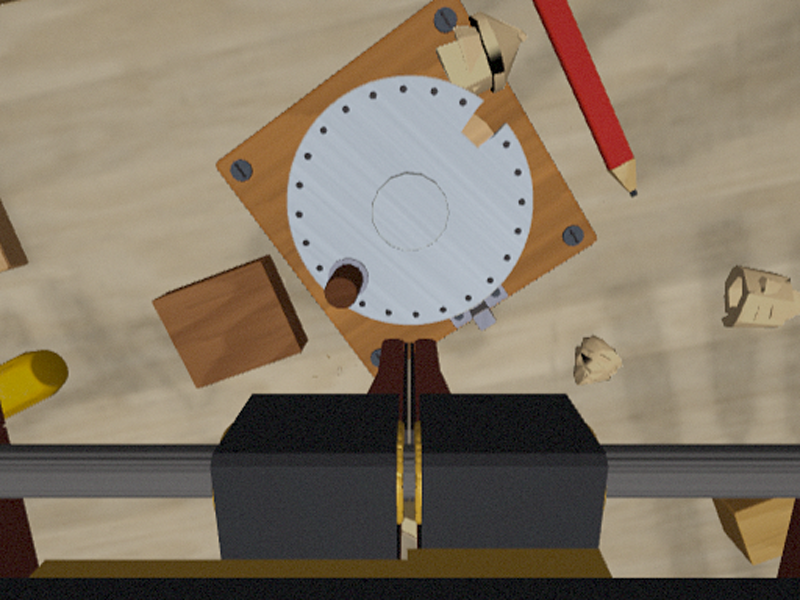

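Prediction and picture agree to about 2 mm: hub (410,211), peg top (343,287), notch (483,125) and post (484,311). The next move goes down beside the peg.

Emit:
play_rows:
  targets:
    - [2, 0.5, 31, 0, 0, 0, 255]
    - [2, 0.5, 60, 0, 0, 0, 255]
    - [2, 0.5, 82, 0, 0, 0, 255]
    - [2, 0.5, 82, 0, 0, 0, 255]

```text
t: 2.85
position: [0.5975, -0.0825, 0.0555]
ee_rot: [[0.217, 0.976, -0.006], [0.976, -0.217, 0.001], [-0.0, -0.006, -1.0]]
wrist_force: [0.6, 0.7, 0.3]
finger_gap: 0.0007
```

```bash
python3 - <<'E'
from h import *
print(observe()["position"])
for k in range(1,13):print(row(at(-12-5*k,.048,.058),78-5*k))
E
```

```text
[ 0.59746398 -0.08248941  0.05546143]
[-4.0, 1.8, -2.5, -0.006, 0.0, 0.078]
[-8.2, 1.3, -2.5, -0.006, 0.001, 0.165]
[-12.3, 0.5, -2.5, -0.006, 0.001, 0.252]
[-16.3, -0.7, -2.5, -0.006, 0.001, 0.339]
[-20.2, -2.3, -2.5, -0.006, 0.001, 0.427]
[-23.9, -4.2, -2.5, -0.006, 0.002, 0.514]
[-27.5, -6.4, -2.5, -0.006, 0.002, 0.601]
[-30.8, -8.9, -2.5, -0.005, 0.002, 0.689]
[-33.9, -11.7, -2.5, -0.005, 0.002, 0.776]
[-36.8, -14.8, -2.4, -0.005, 0.003, 0.863]
[-39.4, -18.1, -2.4, -0.005, 0.003, 0.95]
[-41.6, -21.6, -2.4, -0.005, 0.003, 1.038]
```

Emit:
play_rows:
  targets:
    - [-4, 1.8, -1, 0, 0, 0.08, 255]
    - [-8.2, 1.3, -1, 0, 0, 0.165, 255]
    - [-12.3, 0.5, -1, 0, 0, 0.252, 255]
    - [-16.3, -0.7, -1, 0, 0, 0.34, 255]
    - [-20.2, -2.3, -1, 0, 0, 0.427, 255]
    - [-23.9, -4.2, -1, 0, 0, 0.514, 255]
    - [-27.5, -6.4, -1, 0, 0, 0.6, 255]
    - [-30.8, -8.9, -1, 0, 0, 0.69, 255]
    - [-33.9, -11.7, -1, 0, 0, 0.776, 255]
    - [-36.8, -14.8, -1, 0, 0, 0.863, 255]
    - [-39.4, -18.1, -1, 0, 0, 0.95, 255]
    - [-41.6, -21.6, -1, 0, 0, 1.038, 255]

```text
t: 4.05
position: [0.5705, -0.1193, 0.0627]
ee_rot: [[0.952, 0.305, 0.004], [0.305, -0.952, -0.001], [0.004, 0.002, -1.0]]
wrist_force: [1.4, -0.6, -0.6]
finger_gap: 0.0006
```

```bash
python3 - <<'E'
from h import *
s=observe();print(s["position"],s["wrist_force"])
for k in range(1,12):print(row(at(-72-5*k,.048,.058),18-5*k))
E
```

```text
[ 0.57051509 -0.11927878  0.06265164] [ 1.39590594 -0.62926667 -0.61311566]
[-7.0, -1.9, 4.6, 0.002, -0.004, 0.083]
[-11.1, -2.5, 4.6, 0.002, -0.004, 0.171]
[-15.2, -3.4, 4.6, 0.002, -0.004, 0.258]
[-19.2, -4.6, 4.6, 0.002, -0.004, 0.345]
[-23.1, -6.2, 4.6, 0.002, -0.004, 0.432]
[-26.8, -8.1, 4.5, 0.001, -0.004, 0.52]
[-30.4, -10.3, 4.5, 0.001, -0.004, 0.607]
[-33.7, -12.9, 4.5, 0.001, -0.004, 0.694]
[-36.8, -15.7, 4.5, 0.001, -0.004, 0.781]
[-39.6, -18.8, 4.5, 0.001, -0.004, 0.869]
[-42.2, -22.1, 4.4, 0.0, -0.005, 0.956]
```

Emit:
play_rows:
  targets:
    - [-7, -1.9, 2, 0, 0, 0.083, 255]
    - [-11.1, -2.5, 2, 0, 0, 0.17, 255]
    - [-15.2, -3.4, 2, 0, 0, 0.258, 255]
    - [-19.2, -4.6, 2, 0, 0, 0.345, 255]
    - [-23.1, -6.2, 2, 0, 0, 0.432, 255]
    - [-26.8, -8.1, 2, 0, 0, 0.52, 255]
    - [-30.4, -10.3, 2, 0, 0, 0.607, 255]
    - [-33.7, -12.9, 2, 0, 0, 0.694, 255]
    - [-36.8, -15.7, 2, 0, 0, 0.78, 255]
    - [-39.6, -18.8, 2, 0, 0, 0.869, 255]
    - [-39.6, -18.8, 2, 0, 0, 0.869, 255]
    - [-39.6, -18.8, 2, 0, 0, 0.869, 255]

```text
t: 5.25
position: [0.5265, -0.1133, 0.0595]
ee_rot: [[0.851, -0.525, 0.002], [-0.525, -0.851, -0.001], [0.002, -0.001, -1.0]]
wrist_force: [0.7, -0.4, 0.5]
finger_gap: 0.0005
```

```bash
python3 - <<'E'
from h import *
import cv2
for _ in range(3):
    s=observe();print(s["position"],np.degrees(np.arctan2(s["ee_rot"][1,0],s["ee_rot"][0,0])),s["wrist_force"]);optics.grab_frame("top")
c=optics.get_calibration("wrist")
a=optics.grab_frame("wrist")[:,:,::-1]
cv2.imwrite("pics/w2.png",cv2.resize(a,(800,600),interpolation=cv2.INTER_CUBIC))
for q in(at(-148.6,.048,.08),at(31.4,.0545,.048),at(21.2,.071,.048),[*C,.07]): print(proj(c,q)*800/512)
np.save("c2.npy",c,allow_pickle=True)
E
```

```text
[ 0.52651551 -0.11333292  0.05945495] -31.664467294952498 [ 0.73067371 -0.40602994  0.48426731]
[ 0.52641112 -0.11335841  0.05903162] -31.681437659574076 [ 0.98018918 -0.2965667   0.17844506]
[ 0.52632853 -0.11335291  0.05869787] -31.70615537818025 [ 0.75065514 -0.18341352  0.75731183]
[339.18467301 380.70270298]
[488.25985953  71.84966024]
[547.40857312  44.12914108]
[410.75643993 235.1048368 ]
```

View pics/w2.png

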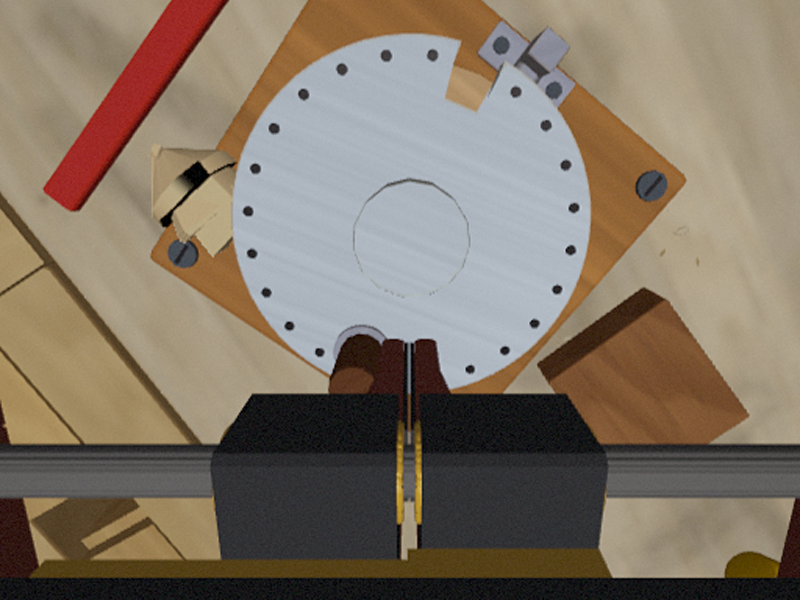

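```bash
python3 - <<'E'
from h import *
c=np.load("c2.npy",allow_pickle=True).item()
f=512/800
W=lambda u,v,z:ray("wrist",(u*f,v*f),z,c)
h=W(411,238,.07);print("hub",h)
for n,(u,v,z) in dict(bot=(460,105,.048),mouth=(482,51,.048),L=(444,98,.048),R=(477,111,.048),ML=(461,39,.048),MR=(502,63,.048),post=(550,45,.048),clampL=(501,46,.022),clampR=(555,90,.022)).items():
    e=W(u,v,z)-h;print(n,W(u,v,z),np.degrees(np.arctan2(e[1],e[0])).round(1),np.hypot(*e[:2]).round(4))
E
```

```text
hub [ 0.55210352 -0.07358277  0.07      ]
bot [ 0.58643065 -0.0482449   0.048     ] 36.4 0.0427
mouth [ 0.60031468 -0.03808971  0.048     ] 36.4 0.0599
L [ 0.58312429 -0.04371856  0.048     ] 43.9 0.0431
R [ 0.59018628 -0.05270788  0.048     ] 28.7 0.0434
ML [ 0.59643121 -0.03166103  0.048     ] 43.4 0.061
MR [ 0.60397521 -0.04442807  0.048     ] 29.3 0.0595
post [ 0.6192698  -0.04777206  0.048     ] 21.0 0.072
clampL [ 0.61248749 -0.03804448  0.022     ] 30.5 0.0701
clampR [ 0.62223413 -0.06146679  0.022     ] 9.8 0.0712
```

Notch at 36.4°, key at 21.1°: 15.3° still to go.

```bash
python3 - <<'E'
from h import *
C[:]=.5524,-.0732
for t in(4,8,12,15.3):print(row(at(-121.7-t,.048,.0585),-31.7-t))
e=observe()["position"][:2]-C;print(np.degrees(np.arctan2(e[1],e[0])),np.hypot(*e))
E
```

```text
[-2.2, -0.0, -0.3, -0.0, -0.001, 0.069]
[-5.5, -0.4, -0.3, -0.0, -0.001, 0.139]
[-8.8, -1.0, -0.3, -0.0, -0.001, 0.209]
[-11.5, -1.6, -0.3, -0.0, -0.001, 0.266]
-123.12459565839141 0.04794533476513198
```

Emit:
play_rows:
  targets:
    - [-3.3, -0.1, 0, 0, 0, 0.07, 255]
    - [-6.6, -0.5, 0, 0, 0, 0.139, 255]
    - [-9.9, -1.1, 0, 0, 0, 0.209, 255]
    - [-12.5, -1.8, 0, 0, 0, 0.266, 255]
    - [-12.5, -1.8, 0, 0, 0, 0.266, 255]
    - [-12.5, -1.8, 0, 0, 0, 0.266, 255]
    - [-12.5, -1.8, 0, 0, 0, 0.266, 255]

```text
t: 6.15
position: [0.516, -0.1051, 0.0576]
ee_rot: [[0.682, -0.731, -0.0], [-0.731, -0.682, 0.0], [-0.0, 0.0, -1.0]]
wrist_force: [-0.7, -1.6, 0.0]
finger_gap: 0.0004
```

```bash
python3 - <<'E'
from h import *
import cv2
s=observe();print(s["position"],s["wrist_force"])
c=optics.get_calibration("wrist")
a=optics.grab_frame("wrist")[:,:,::-1]
cv2.imwrite("pics/w3.png",cv2.resize(a,(800,600),interpolation=cv2.INTER_CUBIC))
np.save("c3.npy",c,allow_pickle=True)
E
```

```text
[ 0.51602381 -0.10506882  0.05755724] [-0.66439484 -1.60546563  0.01272939]
```

View pics/w3.png

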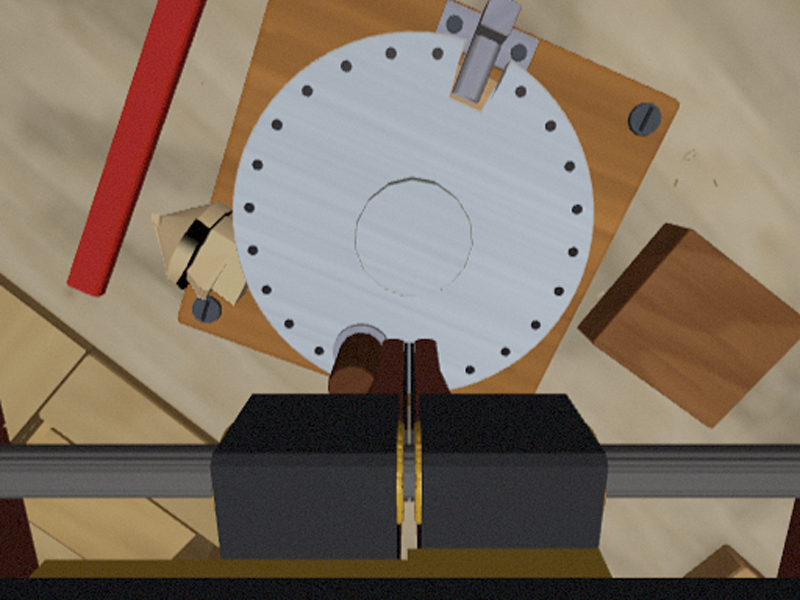

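```bash
python3 - <<'E'
import cv2
from h import *
a=np.mean([optics.grab_frame("wrist").astype(float) for _ in range(3)],0).astype(np.uint8)[:,:,::-1]
cv2.imwrite("pics/w4.png",cv2.resize(a[0:80,270:360],None,fx=7,fy=7,interpolation=cv2.INTER_CUBIC))
E
```

```text
(no output)
```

View pics/w4.png

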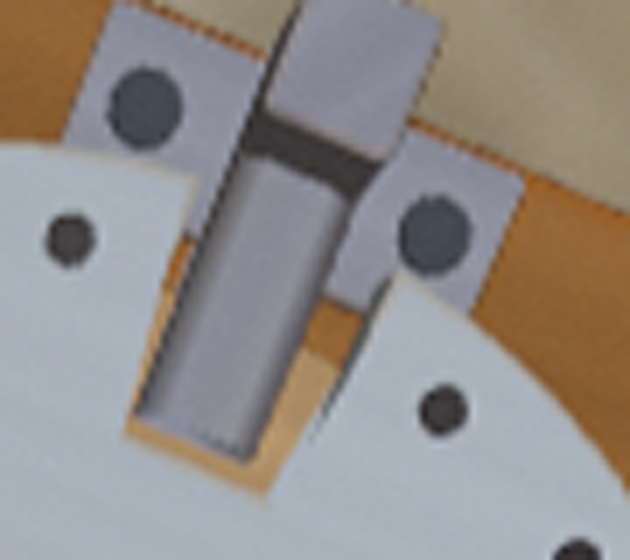

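```bash
python3 - <<'E'
from h import *
c=np.load("c3.npy",allow_pickle=True).item()
W=lambda u,v,z:ray("wrist",(270+(u+.5)/7-.5,(v+.5)/7-.5),z,c)
h=ray("wrist",(413*.64,237*.64),.07,c);print("hub",h)
for n,q in dict(nb=[(125,435,.048),(268,500,.048)],nm=[(193,178,.048),(395,275,.048)],kin=[(137,412,.034),(247,460,.034)],kmid=[(245,160,.034),(350,205,.034)],post=[(268,110,.048),(380,160,.048)]).items():
    P=[W(*x) for x in q];e=sum(P)/2-h;print(n,np.linalg.norm(P[0]-P[1]).round(4),np.degrees(np.arctan2(e[1],e[0])).round(1),np.hypot(*e[:2]).round(4))
E
```

```text
hub [ 0.5522931  -0.07363229  0.07      ]
nb 0.0112 20.0 0.0429
nm 0.0156 20.3 0.0599
kin 0.0092 20.5 0.0466
kmid 0.0086 20.5 0.0659
post 0.0085 20.8 0.0659
```

Notch and key agree within 0.5°. I'll back off, rise and go over the hub.

Emit:
play_rows:
  targets:
    - [6, 0, 0, 0, 0, 0, 255]
    - [10, 0, 0, 0, 0, 0, 255]
    - [10, 0, -35, 0, 0, 0, 255]
    - [10, 0, -45, 0, 0, 0, 255]
    - [10, 0, -45, 0, 0, 0, 255]

```text
t: 6.85
position: [0.5243, -0.1128, 0.1049]
ee_rot: [[0.681, -0.732, 0.004], [-0.732, -0.681, -0.001], [0.004, -0.002, -1.0]]
wrist_force: [0.5, -0.7, 0.0]
finger_gap: 0.0003
```

```bash
python3 - <<'E'
from h import *
print(observe()["position"],row([.5523,-.0733,.08],-47))
E
```

```text
[ 0.52425098 -0.11280441  0.10487264] [-9.9, -47.4, 24.9, -0.002, -0.004, -0.001]
```

Emit:
play_rows:
  targets:
    - [-10, -47.4, 0, 0, 0, 0, 255]
    - [-10, -47.4, 0, 0, 0, 0, 255]
    - [-10, -47.4, 0, 0, 0, 0, 255]
    - [-10, -47.4, 15, 0, 0, 0, 255]
    - [-10, -47.4, 25, 0, 0, 0, 255]
    - [-10, -47.4, 25, 0, 0, 0, 255]

```text
t: 7.45
position: [0.5488, -0.073, 0.0743]
ee_rot: [[0.681, -0.732, -0.005], [-0.732, -0.681, 0.001], [-0.004, 0.003, -1.0]]
wrist_force: [0.5, 0.0, -0.6]
finger_gap: 0.0006
```

```bash
python3 - <<'E'
from h import *
s=observe();print(s["position"],s["wrist_force"],row([.5523,-.0733,.06],-47))
E
```

```text
[ 0.54879781 -0.07304334  0.07430288] [ 0.51459492  0.02667626 -0.60142813] [2.6, -2.4, 14.3, 0.003, 0.004, -0.002]
```

Emit:
play_rows:
  targets:
    - [1, -1.5, 2, 0, 0, 0, 255]
    - [1, -1.5, 4, 0, 0, 0, 255]
    - [1, -1.5, 6, 0, 0, 0, 255]
    - [1, -1.5, 8, 0, 0, 0, 255]
    - [1, -1.5, 10, 0, 0, 0, 255]
    - [1, -1.5, 12, 0, 0, 0, 255]
    - [1, -1.5, 14, 0, 0, 0, 255]
    - [1, -1.5, 16, 0, 0, 0, 255]
    - [1, -1.5, 18, 0, 0, 0, 255]
    - [1, -1.5, 18, 0, 0, 0, 255]

```text
t: 8.45
position: [0.5527, -0.0725, 0.0603]
ee_rot: [[0.682, -0.732, 0.001], [-0.732, -0.682, -0.0], [0.001, -0.0, -1.0]]
wrist_force: [-1.5, -1.1, 6.6]
finger_gap: 0.0002
```

Emit:
play_rows:
  targets:
    - [0, 0, 1, 0, 0, 0, 255]
    - [0, 0, 2, 0, 0, 0, 255]
    - [0, 0, 3, 0, 0, 0, 255]
    - [0, 0, 3, 0, 0, 0, 255]
    - [0, 0, 3, 0, 0, 0, 255]

```text
t: 8.95
position: [0.5529, -0.0725, 0.0603]
ee_rot: [[0.682, -0.732, 0.002], [-0.732, -0.682, -0.001], [0.002, -0.001, -1.0]]
wrist_force: [-8.6, 1.6, 18.9]
finger_gap: 0.0005
```

The tip stopped at 0.0603 m and did not move under 19 N, so the plate is seated. I'll release straight up and move away.

Emit:
play_rows:
  targets:
    - [0, 0, -3, 0, 0, 0, 255]
    - [0, 0, -10, 0, 0, 0, 255]
    - [0, 0, -40, 0, 0, 0, 255]
    - [0, 0, -80, 0, 0, 0, 255]
    - [0, 20, -100, 0, 0, 0, 255]
    - [0, 40, -100, 0, 0, 0, 255]
    - [0, 40, -100, 0, 0, 0, 255]
    - [0, 40, -100, 0, 0, 0, 255]

```text
t: 9.75
position: [0.5231, -0.0995, 0.1558]
ee_rot: [[0.681, -0.732, -0.001], [-0.732, -0.681, 0.001], [-0.001, 0.0, -1.0]]
wrist_force: [0.2, -0.0, -0.0]
finger_gap: 0.0002
```

```bash
python3 - <<'E'
from h import *
import cv2
for _ in range(4):optics.grab_frame("top")
s=observe();print(s["position"],s["wrist_force"])
c=optics.get_calibration("wrist")
a=optics.grab_frame("wrist")[:,:,::-1]
b=optics.grab_frame("side")[:,:,::-1]
A=cv2.resize(a,(800,600),interpolation=cv2.INTER_CUBIC);B=cv2.resize(b[140:195,180:270],(288,176),interpolation=cv2.INTER_CUBIC)
A[600-176:,:288]=B
cv2.imwrite("pics/w5.png",A);np.save("c5.npy",c,allow_pickle=True)
print([proj(c,q)*800/512 for q in ([.5523,-.0735,.06],at(20.5,.0545,.0365),at(20.5,.071,.048))])
E
```

```text
[ 0.52327638 -0.09901684  0.15561597] [-0.45057877  0.53969969  0.08731505]
[array([409.90368574, 221.8889021 ]), array([448.59538005, 119.72399268]), array([463.6633749 ,  85.93131001])]
```

View pics/w5.png

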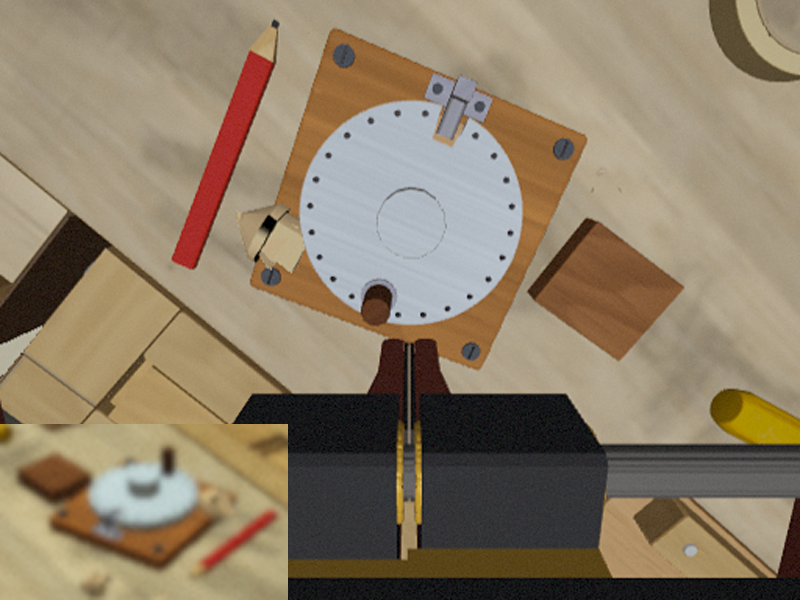

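```bash
python3 - <<'E'
from station import workorder,observe
print(observe()["t"],workorder.hand_in())
E
```

```text
the job is handed in; nothing more can be done
10.05 None
```

I pushed the peg about 105° clockwise (seen from above) with the shut fingertips until the notch stood over the key. Then I pressed the hub down, moved the arm clear and handed the job in at t = 10.05 s. The system gives no verdict.

- **Alignment before pressing:** the notch and key directions agreed to within about 0.5° in the wrist picture.
- **Seating:** the tip stopped at z = 0.0603 m (seated hub top is 0.060 m). It stayed there when the push rose from 6.6 N to 19 N.
- **Last picture:** the key is in the notch, the plate looks level, and the pencil and walnut offcut look undisturbed. The tip is about 0.156 m up, with wrist force near zero. I did not measure the plate's height or tilt from this picture.
- **Disagreements:** none that mattered. My first rough reading of the key post was 4 to 8° off. I took the key direction from the jig's edges instead, and the wrist camera confirmed it at about 21°.

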